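# Switch off the bench and point out the charged capacitor

### The arm

A 7-joint arm with a two-finger parallel gripper is mounted at the origin on the work surface. World frame = base frame: x ahead of the robot, y to its left, z up, the work surface at z = 0. Lengths are in m, angles in degrees, forces in N, time in s.
With the tool pointing down it reaches from about 0.425 to 0.825 m from the base axis. Payload 3.6 kg.
Tool frame: the origin (TCP) lies between the finger pads; the fingertips stand 17 mm ahead of it and the grasp point (between the pads) lies 2 mm behind it; z points along the fingers, y is the direction in which the jaws open and shut (so a half turn about z gives the same grasp; the last joint's range is limited). The gripper opens to 93 mm and grips with 3 to 60 N. Pads are 15 mm wide; open, the fingers measure 128 mm over their backs; the gripper's body (75 mm by 188 mm) begins 65 mm behind the grasp point.
Start: joints at [68.955, 35.231, -0.722, 81.555, 0.464, 63.22, -2.315], TCP at [0.217, -0.613, 0.236] pointing down, gripper open.
Joint ranges: [-178.69, 178.69], [-17.37, 117.87], [-77.05, 75.6], [15.02, 138.74], [-78.02, 258.01], [0.78, 113.62], [-162.83, 162.83]. Speed limits (degrees/s): [159.86, 159.86, 180, 180, 180, 180, 180].

### API

Orientations are given as a 3x3 rotation matrix whose columns are the frame's x, y, z axes.
In Python, from station import manip gives the robot as it stands. The module is installed in compiled form; this text tells all that it offers.
- The arm moves only by the shell command python3 -m inch 'ROWS' [OPENING] [FORCE]. ROWS is JSON, a list of rows, each a list of 4 numbers: the shift along the tool's x, y, z in cm, then the turn about the tool's z in degrees. In form: [[x, y, z, turn], ...]. A call has 1 to 20 rows; each row shifts and turns the pose as measured when the row begins, along the tool's axes as they then stand; what a row does not reach is not made up. A row lasts 1/12 s, in which the tool goes at most 41.7 mm and 7.16 degrees, less where a joint would pass 70% of its speed; a pose out of reach is approached as far as the arm can. A call with a gripper value outside its range is refused whole. OPENING is the opening, from -1 (shut) to 1 (fully open), set as the call begins (- or left out, the last holds). The fingers move at their own pace and stop on an object; FORCE is the grip in N (left out, the last holds). Time passes only in rows, so rows that do not move let the fingers close. It gives the time, the measured TCP pose, the force and the opening at its end, in the units of the state.
- manip.sense(): the state, without advancing time (a new reading comes with each control period).
- manip.get_image(name): name is "scene" or "top"; returns (picture, depth): 480x640x3 uint8, blue, green, red; 480x640 float32, m along the optical axis (not along the pixel's ray), 0 where there is no reading.
- manip.camera_params(name): a dict with "mtx" (3x3 intrinsics, pixels), "rvec" (rotation vector, rad) and "tvec" (3), from world to camera coordinates, as OpenCV has them. Camera axes: x right, y down, z forward; pixel columns grow to the right and rows downward; lengths in m; the calibration is good to about 2 mm. A picture is of the moment at which its call begins. camera_params takes no time and is no camera call.
- manip.job_done(): hands the job in, once; it reports no verdict.
The state is a dict: "time": time; "joints": joint angles; "joint_vel": joint speeds; "joint_torque": joint torques, N m; "tcp_pos": TCP position; "orientation": TCP orientation; "wrist_force": force on the tool from outside, world axes, zero at the start; "moment": the same for the moment, N m; "grip_width": finger opening in m.
Only numpy, scipy, OpenCV 4.12 (cv2) and the standard library are available. Lean on these libraries where they do the work, as an engineer would, in place of code of your own. Each camera call takes 0.05 s, during which the arm holds its last target. There are 200 camera calls.

### The job

Before your hand goes near the open circuit board, switch the bench socket box off by pressing the raised half of its rocker switch right down. Then point out for the trainee the reservoir capacitor, which stays charged: it is the widest and tallest of the three round cans standing on the board. Hold the fingertips still about a finger's breadth above the middle of its top for at least three seconds and finish still pointing there; touch nothing on the board or its holder, and leave the tools, meter, spool and bottle where they lie.

Things in the scene. Friction and masses are not known exactly. Their poses are not given: they have to be found in the camera images.
- socket_box: Grey low socket box, 214 x 66 mm and 48 mm high, screwed to the bench. Origin: centre of its underside; its y axis runs along its length, z up. In a row along y, each 45 mm square: three white sockets at y = -67.5 (a black plug in it, its top 80 mm above the bench, its lead going down into the bench on the -x side), -22.5 and +22.5 mm, and the white rocker switch at y = +67.5 mm. The row's top is 49 to 50 mm above the bench.
- rocker (a joint): Rocker switch, a flat white paddle 41 x 41 mm that tilts across the box, about a line along the box's y through the paddle's middle. 0 = on (the half on the box's -x side, which faces the robot, is raised, its outer edge about 60 mm above the bench); 0.26 rad = off (that half fully down, its outer edge about 54 mm above the bench, almost 5 mm above the frame around it). It stays where it is left; pressed 14 mm from the middle it moves at about 3 N, then meets a hard stop.
- rocker_press (a point): Point on the top face of the rocker's half that is raised at the start, 14 mm from the middle towards the box's -x side, halfway along y; about 59 mm above the bench when on; it goes down 3.6 mm to off. It tilts with the paddle.
- mat: Blue-grey antistatic bench mat, 240 x 340 x 3 mm, fixed. Origin: centre of its underside.
- board: Green circuit board, 140 x 194 mm, held level in an aluminium clamp holder (150 x 214 mm with jaws at its two short ends, 29 mm high) on the mat; a black lead leaves its +x edge. Fixed. Origin: on the mat's top face under the board's middle; the board's upper face is 23.6 mm above it. A finned heatsink 36 mm high stands along its -y end; all the other parts except the cans are lower than 27 mm (heights above the board's face).
- big_can: The reservoir capacitor: black upright can with aluminium top, 35 mm across, 50 mm high, the widest and tallest of the three cans on the board. Any of the three can places may be its own. Origin: centre of its foot, on the board.
- big_can_top (a point): Centre of the reservoir capacitor's flat top, about 77 mm above the bench; z up.
- mid_can: Another capacitor of the same make, 25 mm across, 40 mm high. Origin: centre of its foot. Can centres are at least 58 mm apart.
- small_can: Another capacitor of the same make, 20 mm across, 30 mm high. Origin: centre of its foot.
- screwdriver: Loose screwdriver 190 mm long, lying on the mat beside the board. To be left alone.
- solder_spool: Loose grey spool, 50 mm across, 40 mm high, standing on the mat beside the board. To be left alone. Origin: centre of its underside.
- multimeter: Loose multimeter lying on its back, 145 x 72 x 43 mm, beside the socket box, on the side away from the robot. To be left alone. Origin: centre of its underside.
- flux_bottle: Loose white bottle, 38 mm across, 95 mm high, standing on the mat beside the board. To be left alone. Origin: centre of its underside.

How it is judged:
By the outcome, as a careful person would: the job done as asked, in the order asked, and still so for the second after the job is handed in, with the robot touching nothing.
It also fails if it takes over 40 s, if anything falls off the work surface, if the arm or the gripper's body presses on something with over 40 N, if the wrist force passes 120 N, or if a joint passes its speed limit or range.

## Working session

There is one attempt and no reset: what is moved stays moved. The work goes in short steps, Python scripts to look and compute and a shell command to move; the robot and the scene stay as the last step left them, time stands still between calls to the robot, and variables do not carry over. Pictures are saved under pics/ and viewed, about 8 in all and at most 12, crops included, and the job is handed in when it is done.

```bash
mkdir -p pics; cat > h.py <<'E'
import numpy as np, cv2
from station import manip
def grab(n,tag):
    im,d=manip.get_image(n); cv2.imwrite(f'pics/{tag}.png',im); np.save(f'pics/{tag}.npy',d); return im,d
def world(n,d,u,v,r=1):
    p=manip.camera_params(n);K=np.array(p['mtx']);R=cv2.Rodrigues(np.array(p['rvec'],float))[0];t=np.array(p['tvec']).ravel()
    w=d[v-r:v+r+1,u-r:u+r+1];z=np.median(w[w>0])
    return R.T@(np.linalg.inv(K)@[u,v,1]*z-t)
def proj(n,P):
    p=manip.camera_params(n);return cv2.projectPoints(np.array(P,float).reshape(-1,1,3),np.array(p['rvec'],float),np.array(p['tvec'],float),np.array(p['mtx'],float),None)[0].reshape(-1,2)
def cloud(n,d):
    p=manip.camera_params(n);K=np.array(p['mtx']);R=cv2.Rodrigues(np.array(p['rvec'],float))[0];t=np.array(p['tvec']).ravel()
    v,u=np.mgrid[:480,:640];c=np.stack([u,v,u*0+1],-1)@np.linalg.inv(K).T*d[...,None]
    return (c-t)@R
E
python3 -c "
from h import *
np.set_printoptions(precision=3,suppress=True)
grab('top','top0');grab('scene','sc0')
for n in('top','scene'):
  p=manip.camera_params(n);R=cv2.Rodrigues(np.array(p['rvec'],float))[0];print(n,-R.T@np.array(p['tvec']).ravel(),R)
s=manip.sense();print(s)"
```

```text
top [0.45  0.026 1.076] [[-0.02  -1.     0.008]
 [-0.995  0.019 -0.102]
 [ 0.102 -0.01  -0.995]]
scene [1.226 0.168 0.693] [[-0.208  0.978 -0.005]
 [ 0.657  0.136 -0.741]
 [-0.724 -0.158 -0.671]]
{'time': 0.1, 'joints': array([68.953, 35.283, -0.722, 81.629,  0.464, 63.219, -2.316]), 'joint_vel': array([ 0.011, -0.075,  0.083, -0.12 ,  0.137, -0.052, -0.096]), 'joint_torque': array([  0.001, -46.004,   0.21 , -16.624,  -0.061,   0.017,   0.   ]), 'tcp_pos': array([ 0.217, -0.612,  0.235]), 'orientation': array([[ 0.942,  0.334, -0.001],
       [ 0.334, -0.942,  0.002],
       [-0.   , -0.002, -1.   ]]), 'wrist_force': array([ 0.536, -0.079,  0.297]), 'moment': array([-0.008,  0.032,  0.035]), 'grip_width': 0.09285265732602282}
```

View pics/top0.png

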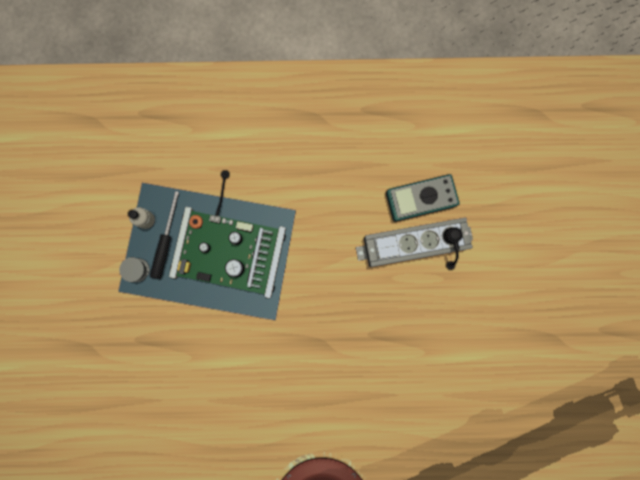

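View pics/sc0.png

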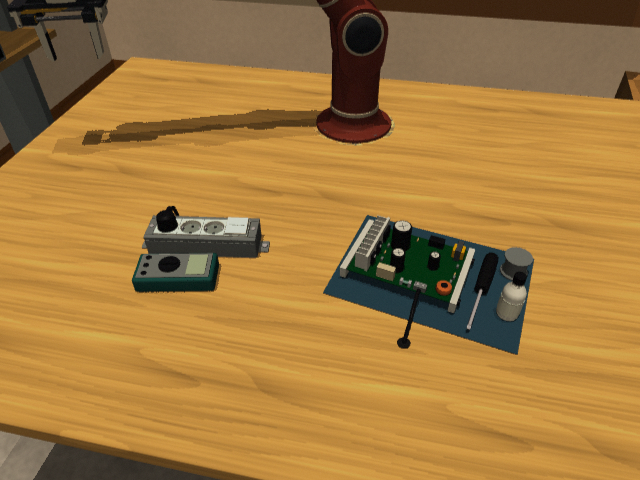

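The top view shows the board at left with cans at (234,268), (235,238) and (204,247). The first looks biggest. The socket box is at right, with its rocker near (386,246) and the plug at (452,237). Next I measure both with depth and enlarged crops.

```bash
python3 -c "
from h import *
np.set_printoptions(precision=4,suppress=True)
im=cv2.imread('pics/top0.png');d=np.load('pics/top0.npy')
a=cv2.resize(im[205:285,350:480],None,fx=6,fy=6,interpolation=2)
b=cv2.resize(im[200:300,165:295],None,fx=6,fy=6,interpolation=2)
cv2.imwrite('pics/a.png',a);cv2.imwrite('pics/b.png',b)
for q in [(234,268),(235,238),(204,247),(386,246),(380,247),(391,245),(408,242),(430,239),(452,235)]: print(q,world('top',d,*q))
for n in('top','scene'):
  D=np.load('pics/%s0.npy'%({'top':'top','scene':'sc'}[n]));C=cloud(n,D)
  # can top
  m=(D>0)&(C[...,2]>.071)&(C[...,2]<.085)&(np.hypot(*(C[...,:2]-world('top',d,234,268)[:2]).transpose(2,0,1))<.03)
  P=C[m];print(n,'can',len(P),P.mean(0),P.min(0),P.max(0))
  c=world('top',d,408,242)[:2]
  m=(D>0)&(C[...,2]>.043)&(C[...,2]<.07)&(np.hypot(*(C[...,:2]-c).transpose(2,0,1))<.15)&(C[...,0]<c[0]+.06)
  P=C[m];r=cv2.minAreaRect(P[:,:2].astype(np.float32)*1000);print('box',len(P),r)
"
```

```text
(234, 268) [0.4879 0.1652 0.0756]
(235, 238) [0.5485 0.164  0.0673]
(204, 247) [0.5325 0.2286 0.0561]
(386, 246) [ 0.5272 -0.1418  0.0569]
(380, 247) [ 0.5254 -0.1293  0.0578]
(391, 245) [ 0.5291 -0.1521  0.0564]
(408, 242) [ 0.5359 -0.1904  0.0406]
(430, 239) [ 0.5412 -0.2364  0.0405]
(452, 235) [ 0.545  -0.271   0.0792]
top can 238 [0.4879 0.1671 0.0759] [0.4701 0.1499 0.0711] [0.504  0.1835 0.0808]
box 2537 ((524.1395263671875, -212.40805053710938), (89.70552825927734, 214.53977966308594), 8.810201644897461)
scene can 216 [0.4938 0.1671 0.0763] [0.4722 0.1501 0.0713] [0.5094 0.1835 0.08  ]
box 2259 ((529.8331909179688, -211.6229705810547), (86.9349365234375, 214.16322326660156), 8.326164245605469)
```

View pics/a.png

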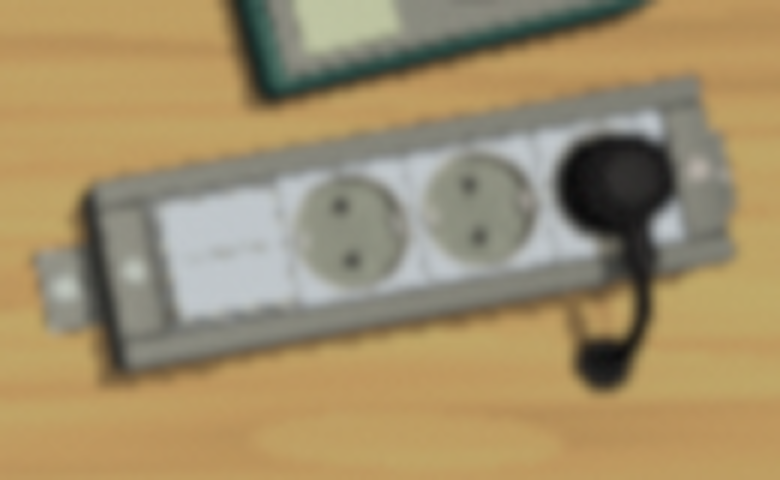

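View pics/b.png

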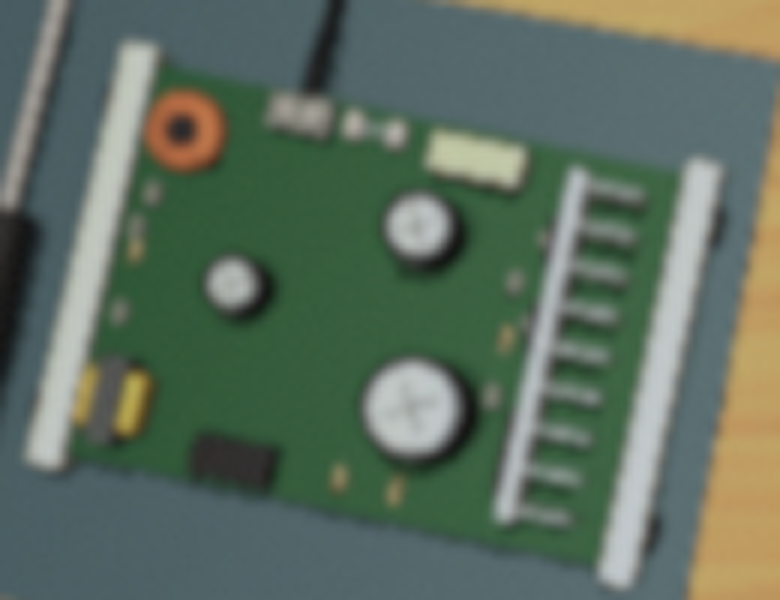

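The crop shows the rocker paddle with its hinge line near crop (225,250), and sockets at (350,235) and (480,210). The widest can's top is at crop (414,408). Depth gives can tops at 76, 67 and 56 mm, so that one is also the tallest. Next I work out the targets and the tool-axis shifts.

```bash
python3 -c "
from h import *
np.set_printoptions(precision=4,suppress=True)
def ray(n,u,v,h):
    p=manip.camera_params(n);K=np.array(p['mtx']);R=cv2.Rodrigues(np.array(p['rvec'],float))[0];o=-R.T@np.array(p['tvec']).ravel()
    w=R.T@np.linalg.inv(K)@[u,v,1];return o+w*(h-o[2])/w[2]
ca=lambda x,y:((x+.5)/6-.5+350,(y+.5)/6-.5+205)
s1=ray('top',*ca(350,235),.045);s2=ray('top',*ca(480,210),.045)
for nm,x,y,h in[('paddle mid',224,254,.057),('bl end top',95,188,.048),('bl end bot',122,368,.048),('tr',700,78,.048),('br',733,255,.048)]:print(nm,ray('top',*ca(x,y),h))
print(s1,s2,2*s1-s2,np.linalg.norm(s1-s2))
print('can',ray('top',165+68.6,200+67.6,.0766))
# box orientation/rows from white top plane in both clouds
for n,t in(('top','top0'),('scene','sc0')):
  D=np.load(f'pics/{t}.npy');C=cloud(n,D);I=cv2.imread(f'pics/{t}.png').min(2)
  m=(D>0)&(C[...,2]>.05)&(C[...,2]<.066)&(abs(C[...,0]-.525)<.045)&(abs(C[...,1]+.145)<.035)
  P=C[m];r=cv2.minAreaRect(P[:,:2].astype(np.float32)*1000);A=np.c_[P[:,:2]-P[:,:2].mean(0),np.ones(len(P))];print(n,len(P),P.mean(0),r,np.linalg.lstsq(A,P[:,2],rcond=None)[0])
im=cv2.imread('pics/sc0.png');cv2.imwrite('pics/c.png',cv2.resize(im[195:265,130:280],None,fx=5,fy=5,interpolation=2))
"
```

```text
paddle mid [ 0.5253 -0.1435  0.057 ]
bl end top [ 0.5495 -0.1015  0.048 ]
bl end bot [ 0.4877 -0.1088  0.048 ]
tr [ 0.5836 -0.3117  0.048 ]
br [ 0.5222 -0.3198  0.048 ]
[ 0.5319 -0.1892  0.045 ] [ 0.5396 -0.2343  0.045 ] [ 0.5241 -0.144   0.045 ] 0.04583873605248174
can [0.4887 0.1659 0.0766]
top 470 [ 0.5255 -0.1448  0.0557] ((525.7308349609375, -146.5677947998047), (62.53407669067383, 71.65601348876953), 9.586662292480469) [-0.088   0.0065  0.0557]
scene 408 [ 0.5301 -0.1447  0.0559] ((526.75732421875, -144.94451904296875), (62.64625930786133, 64.12236022949219), 0.7235881090164185) [-0.1329  0.01    0.0559]
```

View pics/c.png

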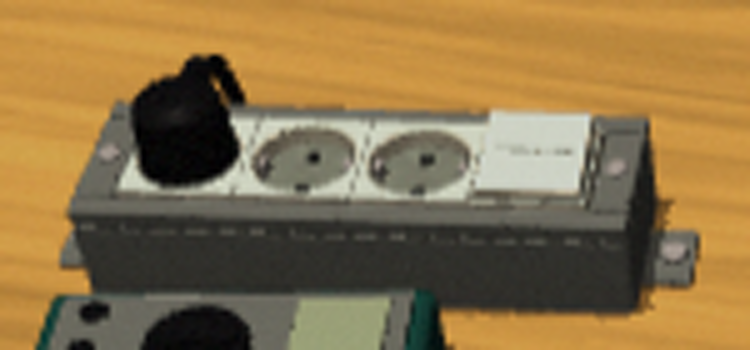

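The scene crop shows the rocker at the right end of the box, with its robot side raised. The slope fit agrees, so it is on. Paddle middle is about (0.525, -0.144), box yaw about 9°, and the can top is at (0.489, 0.166, 0.077). Press target is (0.510, -0.1465).

```bash
python3 -m inch '[[3.1,-2.4,0,0],[3.1,-2.4,0,0],[3.1,-2.4,0,0],[3.1,-2.4,0,0],[3.1,-2.4,0,0],[3.1,-2.4,0,0],[3.1,-2.4,0,0],[3.1,-2.4,0,0],[3.1,-2.4,0,0],[3.1,-2.4,0,0],[3.1,-2.4,0,0],[3.1,-2.4,0,0],[3.1,-2.4,0,0],[0,0,0,5],[0,0,0,5],[0,0,0,0]]' -1 20
cat >> h.py <<'E'
def to(x,y,z):
    s=manip.sense();R=s['orientation'];np.set_printoptions(precision=3,suppress=True)
    print(s['time'],s['tcp_pos'],'yaw x',np.degrees(np.arctan2(R[1,0],R[0,0])),'F',s['wrist_force'],'w',s['grip_width'],'shift cm',R.T@(np.array([x,y,z])-s['tcp_pos'])*100)
E
python3 -c "
from h import *
to(.510,-.1465,.09)"
```

```text
time: 1.43
tcp_pos: [0.5013, -0.161, 0.2242]
orientation: [[0.988, 0.156, -0.014], [0.156, -0.988, 0.011], [-0.012, -0.013, -1.0]]
wrist_force: [0.4, -0.1, -0.3]
grip_width: 0.0005
1.4333 [ 0.501 -0.161  0.224] yaw x 8.987748380460623 F [ 0.366 -0.144 -0.293] w 0.0004624969672197192 shift cm [ 1.241 -1.115 13.421]
```

```bash
python3 -m inch '[[0.6,-0.6,3.3,0],[0.6,-0.6,3.3,0],[0,0,3.3,0],[0,0,2.5,0],[0,0,0.5,0],[0,0,0,0]]'
python3 -c "
from h import *
to(.510,-.1465,.074)
grab('scene','sc1')
im=cv2.imread('pics/sc1.png');cv2.imwrite('pics/d.png',cv2.resize(im[155:265,150:290],None,fx=5,fy=5,interpolation=2))"
```

```text
time: 1.93
tcp_pos: [0.5115, -0.1484, 0.0923]
orientation: [[0.986, 0.165, -0.009], [0.165, -0.986, 0.008], [-0.007, -0.009, -1.0]]
wrist_force: [-0.0, -0.5, 0.9]
grip_width: 0.0004
1.9333 [ 0.512 -0.148  0.092] yaw x 9.518802807648882 F [-0.038 -0.534  0.891] w 0.0004191950618629672 shift cm [-0.104 -0.198  1.83 ]
```

View pics/d.png

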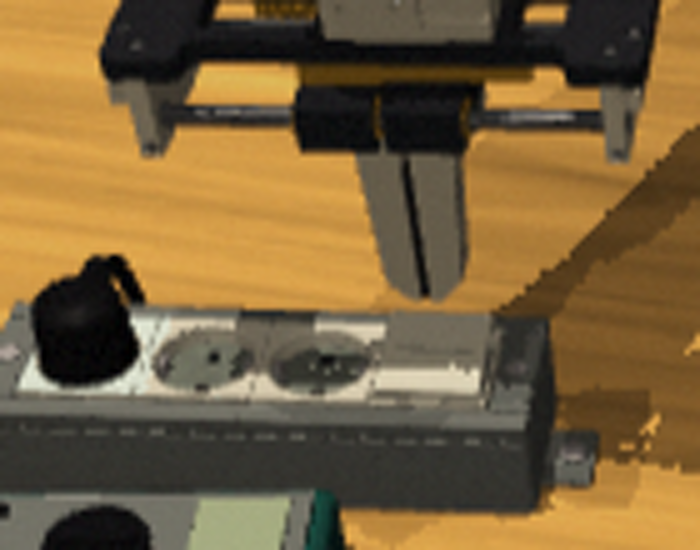

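The closed fingertips are at crop (425,298), just above the robot-side half of the paddle, which spans 388–490 across. I shift slightly along y and press down in small steps.

```bash
python3 -m inch '[[-0.05,-0.25,1.2,0],[0,0,0.3,0],[0,0,0.3,0],[0,0,0.2,0]]'; python3 -c "
from h import *
to(.510,-.1465,.0725)"
```

```text
time: 2.32
tcp_pos: [0.5141, -0.1492, 0.0781]
orientation: [[0.986, 0.164, 0.003], [0.164, -0.986, 0.004], [0.003, -0.003, -1.0]]
wrist_force: [-0.3, 0.3, 0.1]
grip_width: 0.0005
2.3167 [ 0.514 -0.149  0.078] yaw x 9.431593802988358 F [-0.3    0.288  0.107] w 0.0005249077894916884 shift cm [-0.364 -0.331  0.564]
```

```bash
python3 -m inch '[[-0.45,-0.35,0,0],[-0.1,0,0,0],[0,0,0,0]]'; python3 -c "
from h import *
to(.510,-.1465,.0725)"
```

```text
time: 2.57
tcp_pos: [0.509, -0.1475, 0.0805]
orientation: [[0.987, 0.163, 0.007], [0.163, -0.987, 0.002], [0.007, -0.001, -1.0]]
wrist_force: [0.8, -0.1, 0.1]
grip_width: 0.0007
2.5667 [ 0.509 -0.147  0.08 ] yaw x 9.398749325576597 F [ 0.789 -0.057  0.06 ] w 0.0007251629923137825 shift cm [ 0.104 -0.08   0.799]
```

```bash
python3 -m inch '[[0,0,0.4,0],[0,0,0.4,0],[0,0,0.3,0],[0,0,0.3,0]]'; python3 -c "
from h import *
to(.510,-.1465,.0725)"
```

```text
time: 2.9
tcp_pos: [0.509, -0.1478, 0.0721]
orientation: [[0.987, 0.163, 0.008], [0.163, -0.987, 0.001], [0.008, -0.0, -1.0]]
wrist_force: [-9.5, 2.0, 37.4]
grip_width: 0.0005
2.9 [ 0.509 -0.148  0.072] yaw x 9.377926545524753 F [-9.519  2.022 37.355] w 0.00045288298935385117 shift cm [ 0.119 -0.114 -0.041]
```

37 N against the hard stop with the tip at 55 mm. I lift and look.

```bash
python3 -m inch '[[0,0,-1.5,0],[0,0,-3.5,0],[0,0,-3.5,0],[0,0,-3,0],[0,0,-1,0],[0,0,0,0]]'; python3 -c "
from h import *
to(.489,.166,.12)
im,D=grab('scene','sc2');C=cloud('scene',D)
m=(D>0)&(C[...,2]>.05)&(C[...,2]<.066)&(abs(C[...,0]-.525)<.045)&(abs(C[...,1]+.145)<.035)
P=C[m];A=np.c_[P[:,:2]-P[:,:2].mean(0),np.ones(len(P))];print(len(P),np.linalg.lstsq(A,P[:,2],rcond=None)[0])
cv2.imwrite('pics/e.png',cv2.resize(im[195:265,130:280],None,fx=5,fy=5,interpolation=2))"
```

```text
time: 3.4
tcp_pos: [0.5086, -0.1478, 0.202]
orientation: [[0.986, 0.164, 0.008], [0.164, -0.987, 0.002], [0.009, -0.0, -1.0]]
wrist_force: [0.1, 0.5, 0.0]
grip_width: 0.0005
3.4 [ 0.509 -0.148  0.202] yaw x 9.417338461812388 F [0.12  0.491 0.035] w 0.000519843734787865 shift cm [  3.126 -31.272   8.233]
336 [0.07  0.025 0.056]
```

View pics/e.png

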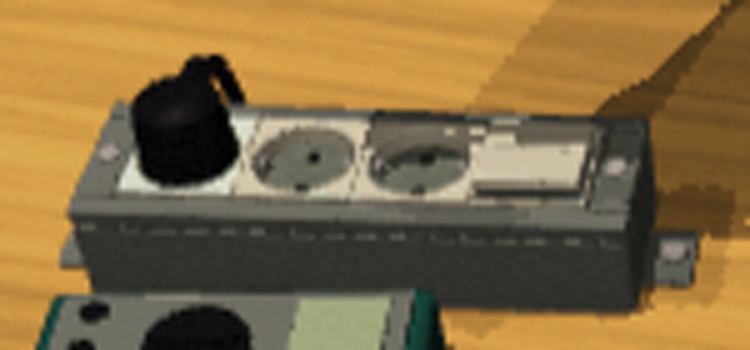

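The rocker has flipped: its far edge at crop (530,185) now stands up, and the slope sign has changed. Now to the can, keeping high.

```bash
python3 -m inch '[[0.3,-3.5,0,0],[0.3,-3.5,0,0],[0.3,-3.5,0,0],[0.3,-3.5,0,0],[0.3,-3.5,0,0],[0.3,-3.5,0,0],[0.3,-3.5,0,0],[0.3,-3.5,0,0],[0.2,-1.5,0,0],[0,0,0,0]]'; python3 -c "
from h import *
to(.489,.166,.108)"
```

```text
time: 4.28
tcp_pos: [0.4799, 0.1558, 0.1833]
orientation: [[0.988, 0.154, -0.017], [0.154, -0.988, -0.004], [-0.017, 0.002, -1.0]]
wrist_force: [-0.1, -0.2, 0.2]
grip_width: 0.0008
4.2833 [0.48  0.156 0.183] yaw x 8.874390204913274 F [-0.084 -0.201  0.228] w 0.0008466419272782442 shift cm [ 1.187 -0.875  7.508]
```

```bash
python3 -m inch '[[0.7,-0.5,2,0],[0.5,-0.4,2,0],[0,0,1.5,0],[0,0,1,0],[0,0,0,0]]'; python3 -c "
from h import *
to(.4895,.166,.109)"
```

```text
time: 4.7
tcp_pos: [0.4872, 0.162, 0.1096]
orientation: [[0.988, 0.154, -0.025], [0.154, -0.988, -0.01], [-0.026, 0.006, -1.0]]
wrist_force: [-0.8, -1.1, 0.1]
grip_width: 0.0005
4.7 [0.487 0.162 0.11 ] yaw x 8.869945002292404 F [-0.781 -1.093  0.076] w 0.0004629215399457625 shift cm [ 0.292 -0.364  0.046]
```

```bash
python3 -m inch '[[0.3,-0.4,-0.1,0],[0,0,0,0],[0,0,0,0]]'; python3 -c "
from h import *
to(.4895,.166,.109)
im,D=grab('scene','sc3')
s=manip.sense();print('tip',s['tcp_pos']+.017*s['orientation'][:,2],proj('scene',s['tcp_pos']+.017*s['orientation'][:,2]))
a=cv2.resize(im[165:275,340:480],None,fx=5,fy=5,interpolation=2);cv2.imwrite('pics/f.png',a)"
```

```text
time: 4.95
tcp_pos: [0.4893, 0.1626, 0.1089]
orientation: [[0.988, 0.15, -0.029], [0.149, -0.989, -0.014], [-0.031, 0.009, -0.999]]
wrist_force: [-0.0, -1.1, 0.7]
grip_width: 0.0004
4.95 [0.489 0.163 0.109] yaw x 8.592142265036617 F [-0.021 -1.092  0.708] w 0.0003910142980598949 shift cm [ 0.074 -0.328 -0.017]
tip [0.489 0.163 0.092] [[400.917 218.773]]
```

View pics/f.png

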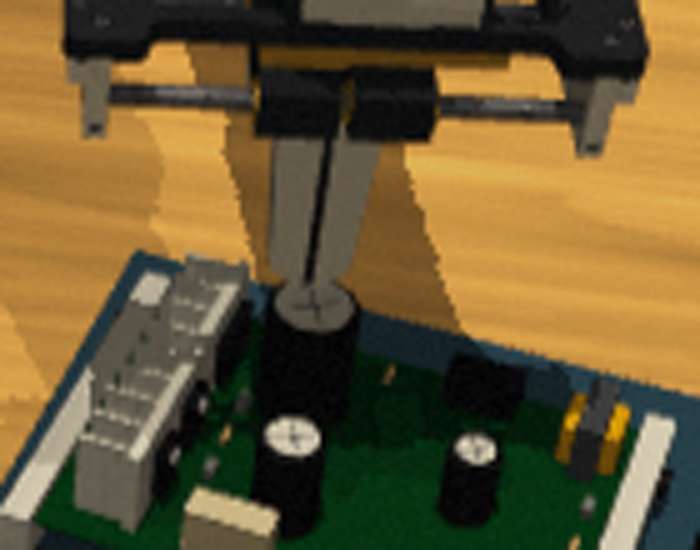

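The tips at crop (308,280) hang above the can's top centre (316,303). They are about 3 mm off sideways, matching the computed shift. I nudge them, then hold.

```bash
python3 -m inch '[[0.1,-0.5,0,0],[0,0,0,0],[0,0,0,0]]'; python3 -c "
from h import *
to(.4895,.166,.109)"
```

```text
time: 5.25
tcp_pos: [0.4909, 0.1684, 0.1107]
orientation: [[0.989, 0.149, -0.025], [0.149, -0.989, -0.012], [-0.027, 0.008, -1.0]]
wrist_force: [0.8, 0.3, 0.7]
grip_width: 0.0006
5.25 [0.491 0.168 0.111] yaw x 8.557808243344835 F [0.843 0.301 0.75 ] w 0.0005829123097912712 shift cm [-0.17   0.213  0.179]
```

```bash
python3 -m inch '[[-0.15,0.15,0.15,0],[0,0,0,0]]'; python3 -c "
from h import *
to(.4895,.166,.109)
p=[]
for i in range(75):
    manip.get_image('scene'); p.append(manip.sense()['tcp_pos'])
p=np.array(p);print(p.mean(0),p.std(0),p[:5].mean(0),p[-5:].mean(0))
im,D=grab('scene','sc4')
s=manip.sense();print(s['time'],abs(s['joint_vel']).max());m=p.mean(0);print('tip',m+.017*s['orientation'][:,2])
cv2.imwrite('pics/g.png',cv2.resize(im[165:275,340:480],None,fx=5,fy=5,interpolation=2))"
```

```text
time: 5.42
tcp_pos: [0.4898, 0.167, 0.1099]
orientation: [[0.988, 0.15, -0.024], [0.15, -0.989, -0.011], [-0.025, 0.008, -1.0]]
wrist_force: [-0.2, -0.3, 0.0]
grip_width: 0.0004
5.4167 [0.49  0.167 0.11 ] yaw x 8.601749281055312 F [-0.227 -0.328  0.027] w 0.0004077625081804377 shift cm [-0.044  0.098  0.089]
[0.49  0.167 0.11 ] [0. 0. 0.] [0.49  0.167 0.11 ] [0.49  0.167 0.11 ]
9.2167 0.08082399778846609
tip [0.49  0.167 0.093]
```

View pics/g.png

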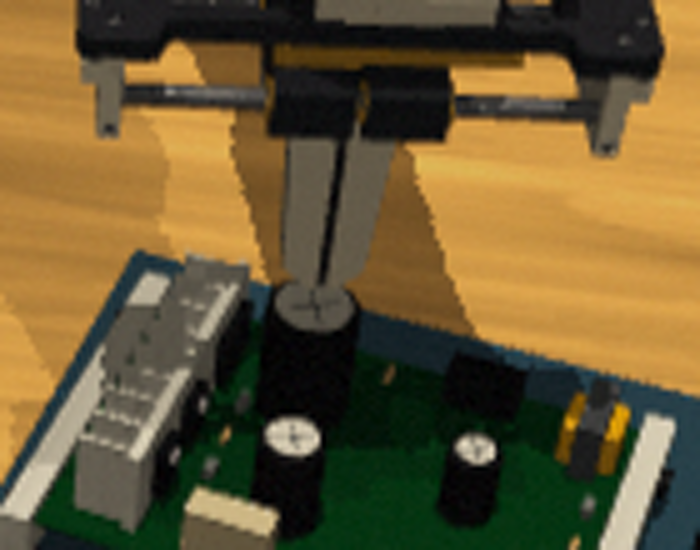

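The tips at crop (322,283) are above the can top, whose centre is (316,303). That is within about 2–3 mm, with a clear gap and no force, and they have been still for 3.8 s. I hand in.

```bash
python3 -c "
from h import *
to(.4895,.166,.109);print(manip.job_done())"
```

```text
9.2167 [0.49  0.167 0.11 ] yaw x 8.609630447489378 F [-0.114 -0.443 -0.541] w 0.000577810548812697 shift cm [-0.086  0.132  0.089]
the job is handed in; nothing more can be done
None
```

I switched the socket box off first, then pointed at the reservoir capacitor and handed the job in at 9.2 s, still pointing.

- **Switch:** I pressed the raised half of the rocker down to its hard stop, at 37 N with the fingertips 55 mm above the bench. The depth reading and a picture then showed the paddle tilted the other way.
- **Pointing:** The shut fingertips stayed still for 3.8 s about 16 mm above the middle of the big can's top, with no contact force.
- **Accuracy:** The measured tool pose puts the tips 1–2 mm from the can's centre. The scene picture suggests 2–3 mm sideways, slightly more than the 2 mm camera calibration, and I left it uncorrected.
- **Other objects:** I steered clear of the tools, meter, spool, bottle and board holder. I did not measure them again afterwards.

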